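Refit the missing roller in a bench roller track

TASK

The middle roller of the roller track on the bench is missing. Take the spare roller off the slotted block, put its sprung pin into one of the two empty cups of the middle place, press the spring in, swing the other end down in front of the opposite cup and let the spring push the plain pin in, so that the roller is held between the two cups with both pins fully home. Either way round will do; the middle place is height-adjustable, so find by eye or touch how high its cups stand, and do not shove the tape, the spanner or the screwdriver about.

Things in the scene. Friction and masses are not known exactly. Their poses are not given: they have to be found in the camera images.
- roller: spare roller: steel tube 36 mm in diameter, 120 mm long, black end caps, about 0.3 kg. Origin at the tube's centre; its y axis is the roller's axis and points to the sprung pin. 10 mm pins stand out of its ends: the plain one (-y end) is fixed and stands out 10 mm, the sprung one (+y end) 23 mm when free. It starts level on the slotted block, along the slot, axis 45 mm above the bench
- plain_tip (a point): centre of the tip of the roller's fixed plain pin, 70 mm from the roller's origin
- spring_tip (a point): centre of the tip of the roller's sprung pin, 83 mm from the roller's origin when free; moves with the pin
- spring_pin (a joint): how far the sprung pin is pushed into the tube: 0 free, 0.015 m at its stop. Pushing it starts at about 3 N and adds 0.5 N per mm, 10.5 N at the stop. In a seated roller it reads about 0.003; to pass the plain pin down between the cups, with the sprung pin on the floor of its cup, it must be at least 0.010
- track: roller track fixed on the bench: two grey rails 236 mm long, 160 mm apart inside, tops 59 mm high, with three roller places 80 mm apart; outer rollers fitted (axes 50 mm, tops 68 mm above the bench), middle place empty. Origin on the bench under the middle place; x along the rails, y across them. The middle place is a U-shaped saddle with two black end cups, clamped in upright slots of the rails
- slot_l (a point): point fixed to the +y rail, 60 mm above the bench (track frame 0, 75, 60 mm). The centre of the floor of the +y cup lies straight above or below it by up to 14 mm: the saddle is clamped firmly at a height that differs each time and is not reported, so the axis of both cups lies 46 to 74 mm above the bench, both cups alike
- slot_r (a point): the same for the -y cup (track frame 0, -75, 60 mm). Each cup is a round blind hole, open towards the other cup: 14 mm wide, 7 mm deep, mouth flared to 16 mm; mouths 136 mm apart, floors 150 mm. Outside it is 23 mm wide at the mouth: a 10 mm pin laid on top of it has its centre 16.5 mm above the cups' axis. The bottom of the saddle is 30 mm below that axis
- slotted_block: loose milled steel block 40 x 60 x 28 mm with a 14 mm slot along its y axis in the top, on which the roller lies; origin at the centre of its underside
- tape: roll of black tape 62 mm wide, 19 mm high, lying on the bench; to be left alone. Origin at the centre of its underside
- spanner: combination spanner 160 mm long, 8 mm high, lying on the bench along its y axis; to be left alone. Origin at the middle of its underside
- screwdriver: red-handled screwdriver 201 mm long, 27 mm high, lying on the bench along its y axis; to be left alone. Origin at the middle of its underside
There are look-alikes about, which are no part of the job. Of the things shaped like the roller, the steel one is meant.

How it is judged:
By the outcome, as a careful person would: the job done as asked, in the order asked, and still so for the second after the job is handed in, with the robot touching nothing.
It also fails if it takes over 48 s, if anything falls off the work surface, if the arm or the gripper's body presses on something with over 40 N, if the wrist force passes 120 N, or if a joint passes its speed limit or range.

ROBOT

A 6-joint arm with a two-finger parallel gripper is mounted at the origin on a cart in front of the work surface, level with it; the furniture and walls round the work are solid. World frame = base frame: x ahead of the robot, y to its left, z up, the work surface at z = 0. Lengths are in m, angles in rad, forces in N, time in s.
With the tool pointing down it reaches from about 0.4 to 0.825 m from the base axis. Payload 7 kg.
Tool frame: the origin (TCP) lies at the very end of the fingers, on their centre line; the grasp point (between the pads) lies 19 mm behind it (arm.grip_point_offset is the distance from the TCP to the grasp point, in m); z points along the fingers, y is the line along which they close (so a half turn about z gives the same grasp; the last joint's range is limited). The gripper opens to 88 mm and grips with 3 to 60 N. Pads are 19 mm wide; open, the fingers measure 130 mm over their backs; the gripper's body (78 mm by 193 mm) begins 47 mm behind the grasp point.
Start: joints at [-0.889, 0.359, 0.012, 0, -1.224, -0.288], TCP at [0.259, -0.623, 0.227] pointing down, gripper open.
Joint ranges: [-3.07, 3.07], [-1.43, 2.12], [-1.02, 1.25], [-3.03, 1.67], [-3.05, -0], [-3.03, 3.03]. Speed limits (rad/s): [2.39, 2.39, 3.01, 3.14, 3.14, 3.14].

INTERFACE

Orientations are given as [roll, pitch, yaw] about the fixed x, y, z axes, in that order (R = Rz(yaw) Ry(pitch) Rx(roll)).
In Python, from station import arm, cams gives the robot as it stands.
- The arm moves only by the shell command python3 -m handwheel 'ROWS' [FORCE]. ROWS is JSON, a list that holds one entry, the list of rows, each a list of 7 numbers: the shift along the tool's x, y, z normalised to -1 to 1, where 1 is 0.08 m, then the turn, a rotation vector about the tool's x, y, z normalised to -1 to 1, where 1 is 0.5 rad, then the closure in counts, from 0 (fully open) to 255 (shut). In form: [[[x, y, z, wx, wy, wz, hand], ...]]. A call has 1 to 5 rows; each row is the pose to reach, as a shift and turn from the pose commanded when the call began, along the tool's axes at that moment; what a row does not reach only later rows make up. A row lasts 1/8 s, in which the tool goes at most 62.5 mm and 10.7 degrees, less where a joint would pass 70% of its speed; a pose out of reach is approached as far as the arm can. A call with a number of a shift or a turn outside -1 to 1 is refused whole. A call with a gripper value outside its range is refused whole. The fingers move at their own pace and stop on an object; FORCE is the grip in N (left out, the last holds). Time passes only in rows, so rows that repeat a pose let the fingers close. It gives the time, the measured TCP pose, the force, the opening and the grip force at its end, in the units of the state.
- arm.get_state(): the state, without advancing time (a new reading comes with each control period).
- cams.grab_frame(name): name is "side" or "top" or "wrist"; returns the picture (420x560x3 uint8, blue, green, red); there is no depth.
- cams.camera_info(name): a dict with "camera_matrix" (3x3 intrinsics, pixels), "R" (3x3) and "t" (3): a world point X has camera coordinates R X + t; the wrist camera has in their place "hand_eye" (4x4, takes a point from camera to tool coordinates, whose origin is the TCP and whose axes are the flange's). Camera axes: x right, y down, z forward; pixel columns grow to the right and rows downward; lengths in m; the calibration is good to about 2 mm. The wrist camera is an equidistant fisheye: a pixel r from the principal point sees the ray r / f radians off the axis. A picture is of the moment at which its call begins: read the wrist's pose just before it. camera_info takes no time and is no camera call.
- arm.job_done(): hands the job in; it is judged then, once.
The state is a dict: "t": time; "q": joint angles; "qd": joint speeds; "joint_efforts": joint torques, N m; "eef_pos": TCP position; "ee_rot": TCP orientation; "force": force on the tool from outside, world axes, zero at the start; "moment": the same for the moment, N m; "width": finger opening in m; "gripper_force": force on a finger pad.
Only numpy, scipy, OpenCV 4.12 (cv2) and the standard library are available. Lean on these libraries where they do the work, as an engineer would, in place of code of your own. Each camera call takes 0.05 s, during which the arm holds its last target. There are 200 camera calls.

## Working session

There is one attempt and no reset: what is moved stays moved. The work goes in short steps, Python scripts to look and compute and a shell command to move; the robot and the scene stay as the last step left them, time stands still between calls to the robot, and variables do not carry over. Pictures are saved under pics/ and viewed, at most 10 in all, crops included, and the job is handed in when it is done.

```bash
ls; mkdir -p pics
cat > h.py <<'E'
import numpy as np, cv2
from station import arm, cams
E
python3 - <<'E'
from h import *
a=cams.grab_frame("top");b=cams.grab_frame("side")
cv2.imwrite("pics/top0.png",a);cv2.imwrite("pics/side0.png",b)
for n in("top","side","wrist"):print(n,cams.camera_info(n))
print(arm.get_state())
E
```

```text
pics
top {'camera_matrix': array([[467.07270931,   0.        , 279.78084237],
       [  0.        , 467.07270931, 209.27818567],
       [  0.        ,   0.        ,   1.        ]]), 'R': array([[ 0.02271054, -0.99969851, -0.00933404],
       [-0.99633989, -0.02186268, -0.08263679],
       [ 0.08240781,  0.0111766 , -0.99653602]]), 't': array([-0.01630676,  0.60428636,  1.40067938])}
side {'camera_matrix': array([[535.12334849,   0.        , 277.20912941],
       [  0.        , 535.12334849, 206.87426346],
       [  0.        ,   0.        ,   1.        ]]), 'R': array([[ 0.20002176, -0.97975727,  0.00818414],
       [-0.77499893, -0.16331904, -0.61049451],
       [ 0.59947307,  0.11576949, -0.7919782 ]]), 't': array([-0.14845792,  0.52473703,  1.32826615])}
wrist {'camera_matrix': array([[325.1922621 ,   0.        , 277.38896632],
       [  0.        , 325.1922621 , 216.58109878],
       [  0.        ,   0.        ,   1.        ]]), 'hand_eye': array([[-1.08790260e-03, -9.68736139e-01, -2.48090929e-01,
         6.59784060e-02],
       [ 9.99999255e-01, -1.19113667e-03,  2.66012746e-0
[... 189 characters left out ...]
000e+00]])}
{'t': 0.1, 'q': array([-8.88913459e-01,  3.59296665e-01,  1.11486844e-02, -2.89385708e-04,
       -1.22411392e+00, -2.88086587e-01]), 'qd': array([-7.87166721e-05, -9.91722074e-05,  1.03114304e-03,  1.98635219e-04,
       -6.33827333e-04,  7.28286629e-04]), 'joint_efforts': array([-7.59136801e-04, -5.84161556e+01,  2.93751687e+01,  7.01552957e+00,
        1.01834658e-02, -5.82473717e-05]), 'eef_pos': array([ 0.25878431, -0.62294369,  0.22573108]), 'ee_rot': array([ 3.14011017e+00, -1.55586934e-04, -2.74789478e+00]), 'force': array([-0.16622282,  0.17882088,  0.65521797]), 'moment': array([-0.00242613, -0.02498056, -0.0010195 ]), 'gripper_force': 0.0, 'width': 0.08732969252416131}
```

View pics/top0.png

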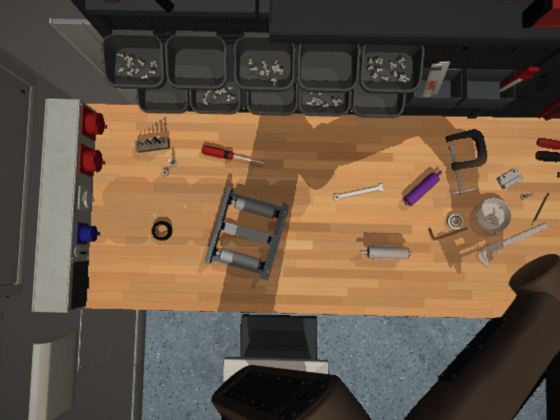

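View pics/side0.png

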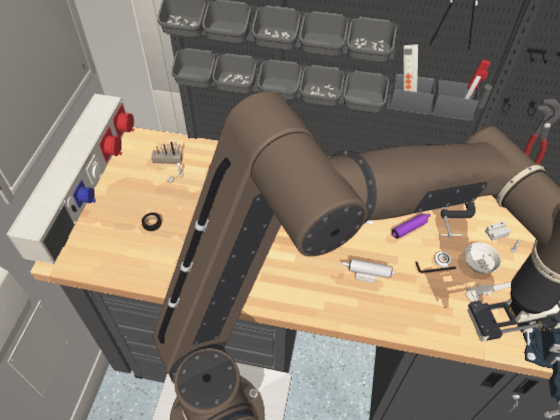

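The top view shows the steel roller on its block at about (387,252), with the purple look-alike at (422,188). The track is centred near (247,233), the tape at (162,230), the spanner at (358,192) and the screwdriver at (233,156). The fitted rollers at (255,206) and (240,260) also look like the spare. I choose the steel one at (387,252) and check it in a close crop.

```bash
cat >> h.py <<'E'
def ray(n,uv,z):
    c=cams.camera_info(n);K,R,t=c["camera_matrix"],c["R"],c["t"]
    d=R.T@np.linalg.solve(K,[uv[0],uv[1],1.]);o=-R.T@t
    return o+d*(z-o[2])/d[2]
def proj(n,X):
    c=cams.camera_info(n);p=c["camera_matrix"]@(c["R"]@np.array(X)+c["t"]);return p[:2]/p[2]
from scipy.spatial.transform import Rotation as Ro
def wproj(X,s):
    c=cams.camera_info("wrist");H=c["hand_eye"];K=c["camera_matrix"]
    R=Ro.from_euler("xyz",s["ee_rot"]).as_matrix()
    p=R.T@(np.array(X)-s["eef_pos"]);p=H[:3,:3].T@(p-H[:3,3])
    r=np.hypot(p[0],p[1]);th=np.arctan2(r,p[2]);return K[:2,2]+K[0,0]*th*p[:2]/r
def wray(uv,s,z):
    c=cams.camera_info("wrist");H=c["hand_eye"];K=c["camera_matrix"]
    R=Ro.from_euler("xyz",s["ee_rot"]).as_matrix()
    d=np.array(uv)-K[:2,2];r=np.hypot(*d);th=r/K[0,0]
    v=np.r_[np.sin(th)*d/r,np.cos(th)];v=R@H[:3,:3]@v;o=R@H[:3,3]+s["eef_pos"]
    return o+v*(z-o[2])/v[2]
E
python3 - <<'E'
from h import *
a=cv2.imread("pics/top0.png")
x=cv2.resize(a[230:275,350:420],(800,514),interpolation=cv2.INTER_CUBIC)[:300+214]
x=cv2.resize(a[232:272,350:425],(560,299),interpolation=cv2.INTER_CUBIC)
y=cv2.resize(a[180:285,200:300],(286,300),interpolation=cv2.INTER_CUBIC)
cv2.imwrite("pics/c0.png",x)
y=cv2.resize(a[180:285,200:300],(571,600),interpolation=cv2.INTER_CUBIC)
cv2.imwrite("pics/c1.png",y)
E
```

```text
(no output)
```

View pics/c0.png

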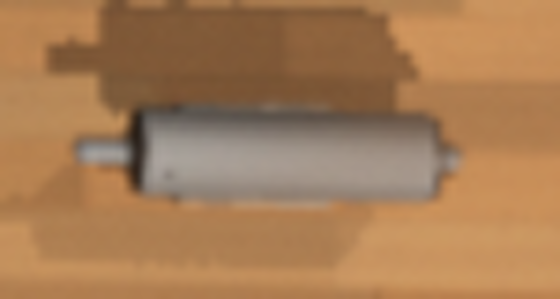

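View pics/c1.png

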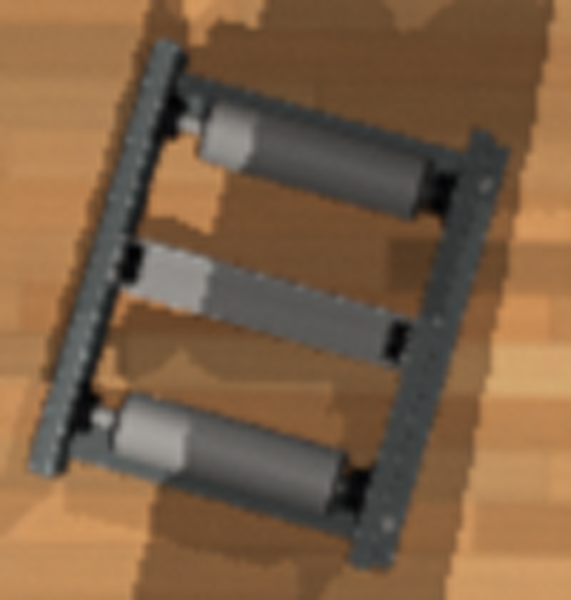

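The first crop confirms the steel roller. The long sprung pin points left (world +y) with its tip at full-image (360.3,252.4), and the plain tip is at (411.6,253.4). The second crop shows the track, with cups at about (223,226) and (270,239).

Run:
```python
from h import *
f=lambda u,v:(350+u/7.467,232+v/7.467)
s=ray("top",f(77,152),.045);p=ray("top",f(460,160),.045);print(s,p,np.linalg.norm(s-p))
c=[ray("top",f(x,y),.063)for x,y in((136,155),(440,157))];print("body",c,np.linalg.norm(c[0]-c[1]))
d=(s-p)/np.linalg.norm(s-p);print("origin",p+.07*d, s-.083*d, "yaw",np.degrees(np.arctan2(-d[0],d[1])))
g=lambda u,v:(200+u/5.714,180+v/5.714)
L1,L2,R1,R2=[ray("top",g(*q),.059)for q in((167,42),(47,470),(489,135),(371,565))]
print(L1,L2,R1,R2,[np.linalg.norm(a-b)for a,b in((L1,L2),(R1,R2),(L1,R1),(L2,R2))])
m=(L1+L2+R1+R2)/4;x=(L1-L2+R1-R2);y=(L1+L2-R1-R2);print("track",m,np.degrees(np.arctan2(x[1],x[0])),np.degrees(np.arctan2(-y[0],y[1])))
for n,q in(("tape",(162,230)),("sd1",(203,151)),("sd2",(263,163)),("sp1",(334,197)),("sp2",(384,187))):print(n,ray("top",q,.01))
```

```text
[ 0.47926303 -0.24602097  0.045     ] [ 0.47956249 -0.3985146   0.045     ] 0.15249392001004158
body [array([ 0.47871458, -0.26631803,  0.063     ]), array([ 0.48065543, -0.38578227,  0.063     ])] 0.11948000673797922
origin [ 0.47942503 -0.32851473  0.045     ] [ 0.47942602 -0.32902081  0.045     ] yaw 0.11251299443677353
[0.66421694 0.14961887 0.059     ] [0.43997651 0.20467773 0.059     ] [ 0.61896816 -0.02009557  0.059     ] [0.39519729 0.03584784 0.059     ] [np.float64(0.23090094551693352), np.float64(0.230657903693557), np.float64(0.1756429440261981), np.float64(0.17466742600060794)]
track [0.52958972 0.09251222 0.059     ] -13.915748025063 -14.891831559380197
tape [0.53374439 0.35862566 0.01      ]
sd1 [0.78296506 0.24111962 0.01      ]
sd2 [0.74901451 0.05283033 0.01      ]
sp1 [ 0.64743925 -0.16915955  0.01      ]
sp2 [ 0.68186005 -0.32305804  0.01      ]
```

```bash
cat >> h.py <<'E'
def plan(wps,start=None):
    "wps: list of (pos, yaw_deg, tilt_deg[about tool y]) ; prints tool shift/turn in handwheel units for each call"
    s=arm.get_state()
    P,R=(s["eef_pos"],Ro.from_euler("xyz",s["ee_rot"])) if start is None else start
    for p,yaw,tilt in wps:
        R2=Ro.from_euler("z",yaw,degrees=True)*Ro.from_euler("x",180,degrees=True)*Ro.from_euler("y",tilt,degrees=True)
        print(np.round(np.r_[R.inv().apply(np.array(p)-P)/.08,(R.inv()*R2).as_rotvec()/.5],3).tolist());P,R=np.array(p),R2
def st():
    s=arm.get_state();R=Ro.from_euler("xyz",s["ee_rot"])
    z=R.apply([0,0,1]);x=R.apply([1,0,0])
    print("t%.2f"%s["t"],"P",np.round(s["eef_pos"],4),"rpy",np.round(np.degrees(s["ee_rot"]),2),"F",np.round(s["force"],1),"M",np.round(s["moment"],2),"w%.4f g%.1f"%(s["width"],s["gripper_force"]));return s
E
python3 - <<'E'
from h import *
A=np.array([.259,-.623,.226]);B=np.array([.479,-.33,.15])
plan([(A+(B-A)*k/5,-157.4+67.4*min(1,k/4),0) for k in range(1,6)])
E
```

```text
[-0.791, 0.464, 0.187, 0.003, 0.0, -0.59]
[-0.89, 0.216, 0.19, 0.0, 0.0, -0.588]
[-0.915, -0.051, 0.19, 0.0, 0.0, -0.588]
[-0.86, -0.314, 0.19, 0.0, 0.0, -0.588]
[-0.732, -0.55, 0.19, 0.0, 0.0, 0.0]
```

```bash
python3 -m handwheel '[[[-0.79,0.46,0.19,0,0,-0.59,0],[-0.79,0.46,0.19,0,0,-0.59,0]]]' 40
python3 -m handwheel '[[[-0.89,0.22,0.19,0,0,-0.59,0],[-0.89,0.22,0.19,0,0,-0.59,0]]]'
python3 -m handwheel '[[[-0.92,-0.05,0.19,0,0,-0.59,0],[-0.92,-0.05,0.19,0,0,-0.59,0]]]'
python3 -m handwheel '[[[-0.86,-0.31,0.19,0,0,-0.59,0],[-0.86,-0.31,0.19,0,0,-0.59,0]]]'
python3 -m handwheel '[[[-0.73,-0.55,0.19,0,0,0,0],[-0.73,-0.55,0.19,0,0,0,0],[-0.73,-0.55,0.19,0,0,0,0],[-0.73,-0.55,0.19,0,0,0,0]]]'
python3 - <<'E'
from h import *
s=st();im=cams.grab_frame("wrist")
for X in((.479,-.246,.045),(.479,-.399,.045)):
    cv2.circle(im,tuple(int(round(v)) for v in wproj(X,s)),3,(0,0,255),1)
cv2.imwrite("pics/w1.png",im)
plan([((.479,-.3285,.033),-89.7,0)])
E
```

```text
t: 0.35
eef_pos: [0.3041, -0.5626, 0.2102]
ee_rot: [3.14, 0.001, -2.447]
force: [0.9, -0.5, 1.2]
width: 0.0873
gripper_force: 0.0
t: 0.6
eef_pos: [0.348, -0.5036, 0.1951]
ee_rot: [3.14, 0.001, -2.151]
force: [-0.0, -0.3, 0.0]
width: 0.0877
gripper_force: 0.0
t: 0.85
eef_pos: [0.3921, -0.4446, 0.1799]
ee_rot: [3.14, 0.001, -1.856]
force: [0.2, -0.8, 0.4]
width: 0.0878
gripper_force: 0.0
t: 1.1
eef_pos: [0.4356, -0.3859, 0.1647]
ee_rot: [3.14, 0.001, -1.561]
force: [-0.2, -0.6, -0.1]
width: 0.0876
gripper_force: 0.0
t: 1.6
eef_pos: [0.4781, -0.3305, 0.1507]
ee_rot: [3.141, -0.0, -1.568]
force: [-0.2, -0.6, 0.6]
width: 0.0877
gripper_force: 0.0
t1.60 P [ 0.4781 -0.3305  0.1507] rpy [179.99  -0.   -89.85] F [-0.2 -0.6  0.6] M [-0.01  0.12 -0.03] w0.0877 g0.0
[-0.027, -0.013, 1.471, -0.0, -0.0, -0.006]
```

View pics/w1.png

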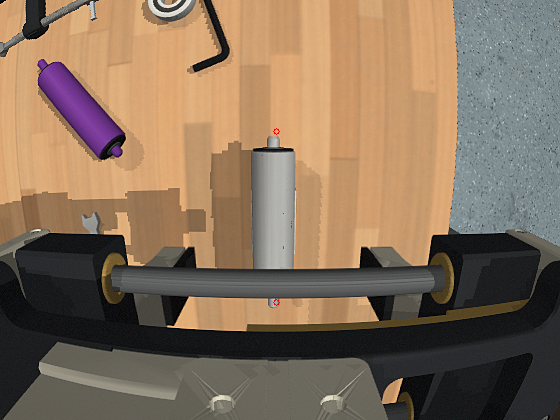

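The wrist view shows the steel roller centred between the fingers. The plain tip is at about (274,137) and the sprung tip at about (273,305), against predictions of (276,131) and (277,302), so the offset is only a few mm.

Run:
```python
from h import *
s=arm.get_state()
a=wray((274,137),s,.045);b=wray((273,306),s,.045);d=(b-a)/np.linalg.norm(b-a)
print(a,b,np.linalg.norm(b-a),a+.07*d,np.degrees(np.arctan2(-d[0],d[1])))
o=a+.07*d; plan([((o[0],o[1],.08),-89.85,0),((o[0],o[1],.032),-89.85,0)])
```

```text
[ 0.480764   -0.39423285  0.045     ] [ 0.48197269 -0.24223331  0.045     ] 0.1520043512730522 [ 0.48132062 -0.32423507  0.045     ] -0.45560430893077397
[-0.08, -0.042, 0.884, -0.0, -0.0, -0.001]
[0.0, -0.0, 0.6, 0.0, 0.0, 0.0]
```

```bash
python3 -m handwheel '[[[-0.06,-0.03,0.88,0,0,0,0],[-0.06,-0.03,0.88,0,0,0,0],[-0.06,-0.03,0.88,0,0,0,0]]]' 50
python3 -m handwheel '[[[0,0,0.3,0,0,0,0],[0,0,0.6,0,0,0,0],[0,0,0.6,0,0,0,0],[0,0,0.6,0,0,0,100]]]'
python3 -m handwheel '[[[0,0,0,0,0,0,200],[0,0,0,0,0,0,200],[0,0,0,0,0,0,200],[0,0,0,0,0,0,200]]]' 55
python3 -m handwheel '[[[0,0,-0.5,0,0,0,200],[0,0,-1,0,0,0,200],[0,0,-1,0,0,0,200],[0,0,-1,0,0,0,200]]]'
python3 - <<'E'
from h import *
s=st();im=cams.grab_frame("wrist");cv2.imwrite("pics/w2.png",im)
A=s["eef_pos"];B=np.array([.530,.0925,.15])
y=np.array([np.sin(np.radians(14.4)),np.cos(np.radians(14.4)),0])
B=B-.03*y
plan([(A+(B-A)*k/6,-90-14.4*min(1,k/5),0) for k in range(1,7)])
E
```

```text
t: 2.02
eef_pos: [0.4806, -0.3259, 0.0807]
ee_rot: [3.141, -0.0, -1.568]
force: [0.8, -0.7, 0.3]
width: 0.0872
gripper_force: 0.0
t: 2.52
eef_pos: [0.4821, -0.3258, 0.0342]
ee_rot: [-3.139, -0.001, -1.568]
force: [0.7, -0.2, 0.2]
width: 0.0823
gripper_force: 0.0
t: 3.02
eef_pos: [0.4809, -0.3251, 0.0323]
ee_rot: [-3.142, -0.0, -1.568]
force: [0.1, 0.1, 0.3]
width: 0.0432
gripper_force: 0.0
t: 3.52
eef_pos: [0.4805, -0.3249, 0.1118]
ee_rot: [3.142, 0.0, -1.568]
force: [-0.0, -0.1, -0.3]
width: 0.0192
gripper_force: 0.0
t3.52 P [ 0.4805 -0.3249  0.1118] rpy [ 1.800e+02  2.000e-02 -8.984e+01] F [-0.  -0.1 -0.3] M [ 0.04  0.14 -0.05] w0.0192 g0.0
[-0.808, -0.094, -0.086, 0.002, 0.001, 0.106]
[-0.812, -0.047, -0.079, 0.0, -0.0, 0.101]
[-0.814, -0.006, -0.079, -0.0, -0.0, 0.101]
[-0.813, 0.035, -0.079, 0.0, -0.0, 0.101]
[-0.81, 0.076, -0.079, 0.0, -0.0, 0.101]
[-0.805, 0.116, -0.079, 0.0, 0.0, 0.0]
```

View pics/w2.png

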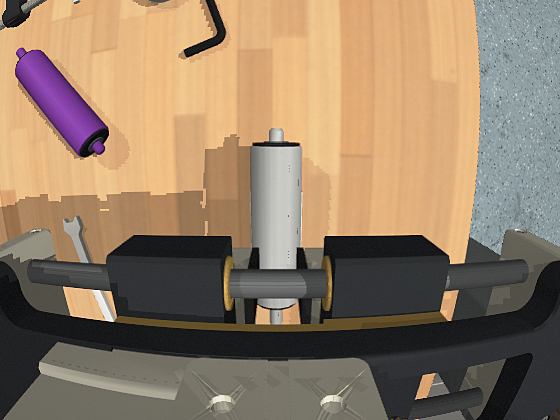

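The fingers were still closing when I lifted: the opening is now 19 mm and the roller is still on the block, tips at about (277,128) and (276,318). I'll reopen, go back down and give the fingers more time to close.

```bash
python3 - <<'E'
from h import *
s=arm.get_state()
a=wray((277,129),s,.045);b=wray((276,319),s,.045);d=(b-a)/np.linalg.norm(b-a)
print(a,b,np.linalg.norm(b-a),a+.07*d,np.degrees(np.arctan2(-d[0],d[1])))
E
python3 -m handwheel '[[[0,0,-0.3,0,0,0,40],[0,0,-0.3,0,0,0,40],[0,0,-0.3,0,0,0,40],[0,0,-0.3,0,0,0,40],[0,0,-0.3,0,0,0,40]]]'
python3 -m handwheel '[[[0,0,0,0,0,0,40],[0,0,0,0,0,0,40],[0,0,0,0,0,0,40]]]'
```

```text
[ 0.48057136 -0.39414976  0.045     ] [ 0.48118033 -0.2468766   0.045     ] 0.14727441601196375 [ 0.48086081 -0.32415036  0.045     ] -0.23691503392866378
t: 4.2
eef_pos: [0.4805, -0.325, 0.1354]
ee_rot: [3.14, 0.0, -1.568]
force: [1.4, -0.6, -0.3]
width: 0.0635
gripper_force: 0.0
t: 4.58
eef_pos: [0.4808, -0.3251, 0.1362]
ee_rot: [-3.142, -0.0, -1.568]
force: [-0.5, -0.1, 0.3]
width: 0.0737
gripper_force: 0.0
```

```bash
python3 -m handwheel '[[[0,0,0.9,0,0,0,40],[0,0,0.9,0,0,0,40],[0,0,0.9,0,0,0,40]]]' 55
python3 -m handwheel '[[[0,0,0.4,0,0,0,40],[0,0,0.4,0,0,0,120],[0,0,0.4,0,0,0,200],[0,0,0.4,0,0,0,220],[0,0,0.4,0,0,0,220]]]'
python3 -m handwheel '[[[0,0,0,0,0,0,220],[0,0,0,0,0,0,220],[0,0,0,0,0,0,220],[0,0,0,0,0,0,220]]]'
```

```text
t: 4.95
eef_pos: [0.4808, -0.3253, 0.0644]
ee_rot: [3.14, -0.0, -1.567]
force: [0.8, 0.4, 0.3]
width: 0.0738
gripper_force: 0.0
t: 5.58
eef_pos: [0.4814, -0.3253, 0.0332]
ee_rot: [-3.14, -0.001, -1.568]
force: [0.9, 0.5, -0.5]
width: 0.0398
gripper_force: 0.0
t: 6.08
eef_pos: [0.4815, -0.3253, 0.0329]
ee_rot: [-3.14, -0.001, -1.567]
force: [0.8, 0.9, 6.0]
width: 0.0349
gripper_force: 55.0
```

```bash
python3 -m handwheel '[[[0,0,-0.5,0,0,0,220],[0,0,-1,0,0,0,220],[0,0,-1,0,0,0,220]]]'
python3 -m handwheel '[[[-0.81,-0.09,-0.08,0,0,0.1,220],[-0.81,-0.09,-0.08,0,0,0.1,220]]]'
python3 -m handwheel '[[[-0.81,-0.05,-0.08,0,0,0.1,220],[-0.81,-0.05,-0.08,0,0,0.1,220]]]'
python3 -m handwheel '[[[-0.81,0,-0.08,0,0,0.1,220],[-0.81,0,-0.08,0,0,0.1,220]]]'
python3 -m handwheel '[[[-0.81,0.03,-0.08,0,0,0.1,220],[-0.81,0.03,-0.08,0,0,0.1,220]]]'
python3 -m handwheel '[[[-0.81,0.07,-0.08,0,0,0.1,220],[-0.81,0.07,-0.08,0,0,0.1,220],[-0.81,0.07,-0.08,0,0,0.1,220]]]'
python3 - <<'E'
from h import *
s=st();im=cams.grab_frame("wrist")
C=np.array([.53,.0925,0]);a=np.radians(14.4);ty=np.array([np.sin(a),np.cos(a),0]);tx=np.array([np.cos(a),-np.sin(a),0])
cv2.imwrite("pics/w3raw.png",im)
for x in(-.118,.118):
  for y in(-.08,-.096):
    cv2.circle(im,tuple(int(round(v)) for v in wproj(C+x*tx+y*ty+[0,0,.059],s)),3,(0,0,255),1)
cv2.imwrite("pics/w3.png",im)
E
```

```text
t: 6.45
eef_pos: [0.4825, -0.3257, 0.115]
ee_rot: [-3.137, -0.002, -1.567]
force: [0.7, 0.3, -3.9]
width: 0.0344
gripper_force: 55.0
t: 6.7
eef_pos: [0.4872, -0.2575, 0.1177]
ee_rot: [3.14, 0.001, -1.616]
force: [0.6, 0.1, -2.6]
width: 0.0347
gripper_force: 55.0
t: 6.95
eef_pos: [0.4947, -0.1931, 0.1243]
ee_rot: [3.14, 0.001, -1.665]
force: [-0.3, -0.0, -2.3]
width: 0.0349
gripper_force: 55.0
t: 7.2
eef_pos: [0.5011, -0.1289, 0.1308]
ee_rot: [3.141, 0.0, -1.715]
force: [0.1, -0.2, -2.8]
width: 0.0349
gripper_force: 55.0
t: 7.45
eef_pos: [0.5086, -0.0648, 0.1374]
ee_rot: [3.141, 0.0, -1.765]
force: [-0.2, -0.2, -2.7]
width: 0.035
gripper_force: 55.0
t: 7.82
eef_pos: [0.5149, -0.0027, 0.1433]
ee_rot: [3.14, -0.001, -1.817]
force: [0.3, -0.2, -2.5]
width: 0.0346
gripper_force: 55.0
t7.83 P [ 0.5149 -0.0027  0.1433] rpy [ 1.7991e+02 -5.0000e-02 -1.0410e+02] F [ 0.3 -0.2 -2.5] M [-0.01  0.05  0.01] w0.0346 g55.0
```

View pics/w3.png

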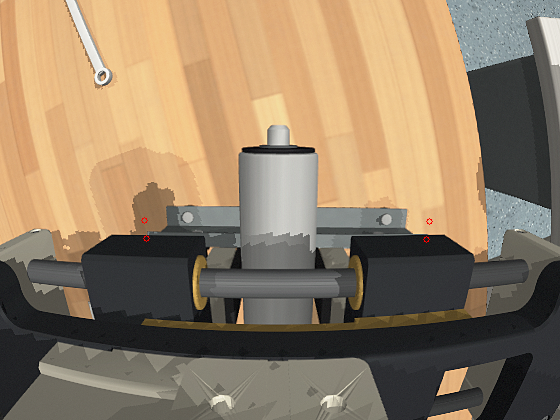

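The roller is held level, with the plain pin at (278,125) towards the camera. The gripper hides most of the track here (screw heads at about (188,217) and (387,219)). I'll go past the +y side with the tool tilted, so the camera looks back at both cups.

Run:
```python
from h import *
s=arm.get_state();A=s["eef_pos"];a=np.radians(14.4);ty=np.array([np.sin(a),np.cos(a),0])
B=np.array([.53,.0925,.15])+.2*ty
plan([(A+(B-A)*k/4,-104.2,25*min(1,k/3)) for k in range(1,5)])
```

```text
[-0.926, 0.025, -0.021, 0.003, 0.289, 0.002]
[-0.914, 0.025, -0.155, 0.0, 0.291, -0.0]
[-0.882, 0.025, -0.285, -0.0, 0.291, 0.0]
[-0.831, 0.025, -0.41, 0.0, 0.0, 0.0]
```

```bash
python3 -m handwheel '[[[-0.93,0.02,-0.02,0,0.29,0,220],[-0.93,0.02,-0.02,0,0.29,0,220]]]'
python3 -m handwheel '[[[-0.91,0.02,-0.16,0,0.29,0,220],[-0.91,0.02,-0.16,0,0.29,0,220]]]'
python3 -m handwheel '[[[-0.88,0.02,-0.29,0,0.29,0,220],[-0.88,0.02,-0.29,0,0.29,0,220]]]'
python3 -m handwheel '[[[-0.83,0.02,-0.41,0,0,0,220],[-0.83,0.02,-0.41,0,0,0,220],[-0.83,0.02,-0.41,0,0,0,220],[-0.83,0.02,-0.41,0,0,0,220]]]'
python3 - <<'E'
from h import *
s=st();im=cams.grab_frame("wrist")
cv2.imwrite("pics/w4raw.png",im)
np.save("w4.npy",np.r_[s["eef_pos"],s["ee_rot"]])
cv2.imwrite("pics/w4.png",cv2.resize(im[0:240,100:500],(800,480),interpolation=cv2.INTER_CUBIC))
E
```

```text
t: 8.12
eef_pos: [0.5334, 0.0734, 0.145]
ee_rot: [-3.141, -0.147, -1.814]
force: [-0.7, -1.0, -3.0]
width: 0.0352
gripper_force: 55.0
t: 8.38
eef_pos: [0.5497, 0.1456, 0.1457]
ee_rot: [3.14, -0.293, -1.813]
force: [-0.6, -1.2, -3.4]
width: 0.0351
gripper_force: 55.0
t: 8.62
eef_pos: [0.5655, 0.2172, 0.1448]
ee_rot: [3.137, -0.442, -1.813]
force: [-1.3, -1.1, -3.2]
width: 0.0349
gripper_force: 55.0
t: 9.12
eef_pos: [0.5816, 0.285, 0.1518]
ee_rot: [3.141, -0.435, -1.819]
force: [0.1, -0.9, -1.7]
width: 0.0349
gripper_force: 55.0
t9.12 P [0.5816 0.285  0.1518] rpy [ 179.95  -24.93 -104.21] F [ 0.1 -0.9 -1.7] M [ 1.73 -0.33 -0.06] w0.0349 g55.0
```

View pics/w4.png

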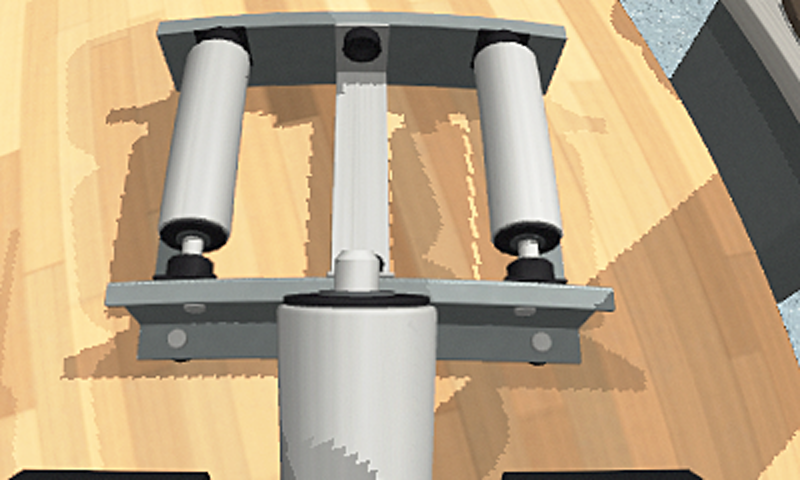

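The wrist view (crop at 2x, offset 100,0) shows the whole track. The far (-y) cup mouth is centred at crop (362,45). The far rail's inner bottom corners are at (181,93) and (545,95), its inner top corners at about (164,33) and (563,38), and the near rail's inner top edge runs (108,284)–(612,288). The near cup is just behind the plain pin at (382,265).

Run:
```python
from h import *
from scipy.optimize import least_squares
v=np.load("w4.npy");s={"eef_pos":v[:3],"ee_rot":v[3:]}
obs=[((-.118,-.08,0),(181,93)),((.118,-.08,0),(545,95)),((-.118,-.08,.059),(164,33)),((.118,-.08,.059),(563,38)),((-.118,.08,.059),(108,284)),((.118,.08,.059),(612,288))]
obs=[(o,(545 if u[0]==0 else u[0],u[1])) for o,u in obs]
def T(p,o):
    c,sn=np.cos(p[2]),np.sin(p[2]);return np.array([p[0]+c*o[0]-sn*o[1],p[1]+sn*o[0]+c*o[1],o[2]])
def res(p):
    # x sign: image right may be -x ; handle by checking
    r=[]
    for o,u in obs:
        o2=(sg*o[0],o[1],o[2]);r+=list((wproj(T(p,o2),s)-(np.array(u)/2+[100,0]))*2)
    o=(0,-.068,p[3]);r+=list((wproj(T(p,o),s)-(np.array((362,45))/2+[100,0]))*2)
    return r
for sg in(1,-1):
    f=least_squares(res,[.53,.0925,np.radians(-14.4),.06]);print(sg,f.cost,f.x,np.degrees(f.x[2]))
    if f.cost<2000:print(np.round(f.fun.reshape(-1,2),1)); p=f.x
    else: continue
for h in(.05,.06,.07):print(h,wproj(T(p,(0,-.068,h)),s)*2-[200,0])
# outer roller predicted vs seen
sx=-1
for o in((-.08,.06,.05),(.08,.06,.05)):print(wproj(T(p,o),s)*2-[200,0])
a=np.array(T(p,(0,.0,.15)));print(a)
# held roller plain tip expected if grip at origin, 12 mm from TCP
R=Ro.from_euler("xyz",v[3:]).as_matrix();X=v[:3]+R@[.07,0,-.012];print(X,wproj(X,s)*2-[200,0],"seen 357,255ish")
```

```text
1 138053.21582394504 [0.50813631 0.01763143 2.8836609  0.10519849] 165.22159884371464
-1 69.18116591741796 [ 0.52969379  0.09886915 -0.25943993  0.05275169] -14.864812919655066
[[-2.2  1.9]
 [-0.3  4.2]
 [-7.2  0.5]
 [ 5.7  0.5]
 [ 0.2 -4.1]
 [ 1.7 -2.4]
 [ 1.1  0. ]]
0.05 [363.00111286  48.29986322]
0.06 [363.21704427  36.21402825]
0.07 [363.44082339  23.67004083]
[529.03445574 250.26114799]
[193.94477266 246.43451791]
[0.52969379 0.09886915 0.15      ]
[0.56727424 0.22838478 0.19221127] [353.3999801  251.26442799] seen 357,255ish
```

Run:
```python
from h import *
g=cv2.cvtColor(cv2.imread("pics/w4raw.png"),6)
for n,c0,c1 in(("L",200,226),("M",266,298),("R",334,368)):
    print(n,c0);print(g[4:34,c0:c1:2])
```

```text
L 200
[[231 226 229 226 229 229 229 230 229 226 228 211 190]
 [231 227 229 227 229 229 231 230 230 229 231 220 194]
 [231 229 229 231 232 232 233 236 233 233 237 226 203]
 [234 234 235 232 232 226 217 209 223 196 167 141 144]
 [226 212 193 168 144 143 142 140 135 139 143 146 148]
 [135 137 137 143 145 147 148 146 147 147 149 148 150]
 [145 148 147 150 149 150 151 149 150 149 150 148 151]
 [146 147 151 151 153 151 151 152 155 153 153 153 152]
 [149 149 150 156 162 167 160 158 165 166 165 160 155]
 [157 157 164 154  82  33 107 117  87  45  43  84 117]
 [149 119  80   7  22  28  26  22  14  18   8  14  57]
 [ 27  19  19  29  37  34  38  39  21  16  21  19  64]
 [  9  10  27  31  39  39  36  39  38  12  18  21  68]
 [ 17  13  27  33  31  36  39  41  40  30  12   8  66]
 [ 16  20  22  20  21  21  32  37  35  34  15  12  66]
 [ 11   1   5  84  80  90  21  17  26  31  18  12  70]
 [ 26 186 226 229 237 224 247 131  50  22  17  13  72]
 [158 195 203 211 217 218 224 237 195  37  14  11  50]
 [182 191 198 209 214 215 216 221 226 194  32  14  37]
 [178 190 199 206 215 214 215 219 215 220 197   0
[... 4010 characters left out ...]
 17  19 155 166 182 189 208 218 222 227 230 230 241 143  57]
 [ 66  61   5  94 150 159 179 189 206 218 222 227 230 228 230 240  50]
 [ 63  50  13 145 146 157 177 188 207 214 223 226 231 227 227 231 169]
 [ 68  36  84 135 145 157 175 188 204 215 223 225 231 228 227 226 214]
 [ 67  28 110 131 141 154 174 186 205 214 224 226 232 228 226 226 230]
 [ 65  14 121 130 143 155 175 189 203 211 225 225 230 227 226 226 223]
 [ 69  21 122 131 142 154 172 187 203 210 224 225 231 229 227 227 220]
 [ 68   4 117 130 140 152 171 186 200 211 225 225 232 229 228 227 222]
 [ 69   1 116 130 139 153 171 189 200 210 224 225 231 230 225 227 221]
 [ 59   0 114 129 139 150 171 187 199 212 223 225 231 230 228 228 222]]
```

The far cup mouth's dark disc spans raw rows 18–30.5, so its centre is at row ≈24.2. That puts the cup axis at about 50 mm, much like the outer rollers. Next I plan the approach with a 10° tilt.

```bash
cat >> h.py <<'E'
YAW=-14.7;a_=np.radians(YAW)
tx=np.array([np.cos(a_),np.sin(a_),0]);ty=np.array([-np.sin(a_),np.cos(a_),0]);up=np.array([0,0,1.])
C=np.array([.5297,.0975,0])+.001*tx
EX=-.001
def tcp(ytip,ztip,th,c=0,dx=0):
    "TCP for spring-tip at track y, z, roller tilt th deg (plain end up), compressed c"
    t=np.radians(th);d=np.cos(t)*ty-np.sin(t)*up
    R=(Ro.from_euler("z",YAW-90,degrees=True)*Ro.from_euler("x",180,degrees=True)*Ro.from_euler("y",th,degrees=True))
    return C+dx*tx+ytip*ty+ztip*up-(.083-c)*d-R.apply([EX,0,-.012])
def W(*k): return (tcp(*k),YAW-90,k[2])
E
python3 - <<'E'
from h import *
v=np.load("w4.npy");s={"eef_pos":v[:3],"ee_rot":v[3:]}
R=Ro.from_euler("xyz",v[3:]).as_matrix()
for ex in(-.002,0,.002):print(ex,wproj(v[:3]+R@[.07+ex,0,-.016],s)*2-[200,0], wproj(v[:3]+R@[.06+ex,-.018,-.012],s)*2-[200,0],wproj(v[:3]+R@[.06+ex,.018,-.012],s)*2-[200,0])
A=arm.get_state()["eef_pos"]
B=tcp(.058,.11,10)
plan([(A+(B-A)*k/3,-104.7,[20,15,10][k-1]) for k in(1,2,3)]+[W(.058,.072,10),W(.058,.05,10)]);print(B,tcp(.058,.05,10))
E
```

```text
-0.002 [353.38997344 259.82279947] [273.96826059 304.92443989] [432.94228463 304.76721176]
0 [353.38249916 250.75073622] [273.83729151 296.15868298] [433.05737755 296.00056987]
0.002 [353.37519333 241.68603432] [273.71576261 287.38345677] [433.16330314 287.22447841]
[0.768, 0.014, 0.537, -0.005, -0.171, 0.015]
[0.811, 0.007, 0.47, 0.0, -0.175, -0.0]
[0.849, 0.007, 0.397, -0.0, -0.175, 0.0]
[-0.082, -0.0, 0.468, 0.0, 0.0, 0.0]
[-0.048, -0.0, 0.271, 0.0, 0.0, 0.0]
[0.52386462 0.07131609 0.11276875] [0.52386462 0.07131609 0.05276875]
```

```bash
python3 -m handwheel '[[[0.77,0.01,0.54,0,-0.17,0.015,220],[0.77,0.01,0.54,0,-0.17,0.015,220]]]'
python3 -m handwheel '[[[0.81,0,0.47,0,-0.17,0,220],[0.81,0,0.47,0,-0.17,0,220]]]'
python3 -m handwheel '[[[0.85,0,0.4,0,-0.17,0,220],[0.85,0,0.4,0,-0.17,0,220],[0.85,0,0.4,0,-0.17,0,220],[0.85,0,0.4,0,-0.17,0,220]]]'
python3 - <<'E'
from h import *
st();print(tcp(.058,.11,10));plan([W(.058,.072,10),W(.058,.05,10),W(.073,.05,10)])
E
```

```text
t: 9.43
eef_pos: [0.5598, 0.2093, 0.1384]
ee_rot: [-3.141, -0.352, -1.829]
force: [0.9, 0.9, -1.8]
width: 0.0349
gripper_force: 55.0
t: 9.68
eef_pos: [0.5416, 0.1386, 0.1261]
ee_rot: [-3.14, -0.265, -1.829]
force: [-0.1, -0.1, -2.0]
width: 0.0349
gripper_force: 55.0
t: 10.18
eef_pos: [0.5266, 0.0728, 0.113]
ee_rot: [-3.138, -0.179, -1.825]
force: [0.4, 0.9, -3.2]
width: 0.0349
gripper_force: 55.0
t10.18 P [0.5266 0.0728 0.113 ] rpy [-179.77  -10.27 -104.57] F [ 0.4  0.9 -3.2] M [ 0.78 -0.12 -0.07] w0.0349 g55.0
[0.52386462 0.07131609 0.11276875]
[-0.059, 0.031, 0.475, -0.009, -0.009, 0.004]
[-0.048, -0.0, 0.271, 0.0, 0.0, 0.0]
[-0.185, -0.0, -0.033, 0.0, 0.0, 0.0]
```

```bash
python3 -m handwheel '[[[-0.06,0.03,0.47,0,-0.01,0,220],[-0.06,0.03,0.47,0,-0.01,0,220],[-0.06,0.03,0.47,0,-0.01,0,220],[-0.06,0.03,0.47,0,-0.01,0,220]]]'
python3 -m handwheel '[[[-0.05,0,0.27,0,0,0,220],[-0.05,0,0.27,0,0,0,220],[-0.05,0,0.27,0,0,0,220],[-0.05,0,0.27,0,0,0,220]]]'
python3 - <<'E'
from h import *
s=st();print(tcp(.058,.05,10));plan([W(.058,.05,10),W(.073,.05,10)])
cv2.imwrite("pics/w5raw.png",cams.grab_frame("wrist"))
E
```

```text
t: 10.68
eef_pos: [0.5241, 0.0716, 0.0756]
ee_rot: [-3.137, -0.174, -1.825]
force: [-0.4, -0.2, -2.0]
width: 0.0349
gripper_force: 55.0
t: 11.18
eef_pos: [0.5239, 0.0714, 0.0535]
ee_rot: [-3.137, -0.174, -1.825]
force: [0.6, 3.4, 1.0]
width: 0.0347
gripper_force: 55.0
t11.18 P [0.5239 0.0714 0.0535] rpy [-179.76   -9.95 -104.58] F [0.6 3.4 1. ] M [ 1.59 -0.21 -0.06] w0.0347 g55.0
[0.52386462 0.07131609 0.05276875]
[-0.0, -0.0, 0.009, -0.009, 0.002, 0.004]
[-0.185, -0.0, -0.033, 0.0, 0.0, 0.0]
```

Run:
```python
from h import *
st()
im=cv2.imread("pics/w5raw.png")
cv2.imwrite("pics/w5.png",cv2.resize(im[60:330,110:450],(756,600),interpolation=cv2.INTER_CUBIC))
```

```text
t11.22 P [0.5239 0.0714 0.0534] rpy [-179.76   -9.96 -104.57] F [0.6 2.8 1.2] M [ 1.56 -0.25 -0.02] w0.0350 g55.0
```

View pics/w5.png

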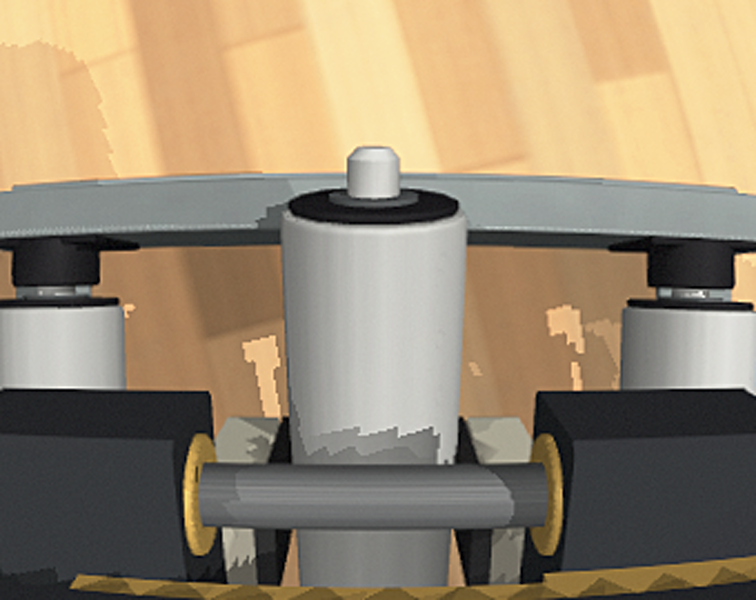

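The roller's plain end came down on the far rail and pitched a few degrees up in the fingers: tip at raw (278,126.6), end-cap ellipse at raw rows 144–160. I estimate that pitch and approach again at a steeper tilt.

Run:
```python
from h import *
s=arm.get_state();R=Ro.from_euler("xyz",s["ee_rot"]).as_matrix()
pr=lambda x,z:round(wproj(s["eef_pos"]+R@[x,0,z],s)[1],1)
for ex in(-.001,.001):
  for f in range(-2,9,2):
    S,c=np.sin(np.radians(f)),np.cos(np.radians(f));q=lambda x,z:pr(ex+x*c+z*S,-.012-x*S+z*c)
    print(ex,f,"tip far rim",q(.07,.004),"tip near rim",q(.07,-.004),"cap low",q(.06,.018),"cap top",q(.06,-.018))
```

```text
-0.001 -2 tip far rim 127.9 tip near rim 126.9 cap low 148.9 cap top 149.6
-0.001 0 tip far rim 127.4 tip near rim 127.0 cap low 147.7 cap top 151.3
-0.001 2 tip far rim 127.1 tip near rim 127.3 cap low 146.7 cap top 153.3
-0.001 4 tip far rim 126.9 tip near rim 127.8 cap low 145.8 cap top 155.5
-0.001 6 tip far rim 127.0 tip near rim 128.5 cap low 145.1 cap top 158.0
-0.001 8 tip far rim 127.2 tip near rim 129.5 cap low 144.5 cap top 160.7
0.001 -2 tip far rim 123.7 tip near rim 122.5 cap low 145.0 cap top 144.7
0.001 0 tip far rim 123.1 tip near rim 122.5 cap low 143.8 cap top 146.3
0.001 2 tip far rim 122.7 tip near rim 122.7 cap low 142.7 cap top 148.2
0.001 4 tip far rim 122.5 tip near rim 123.1 cap low 141.8 cap top 150.3
0.001 6 tip far rim 122.4 tip near rim 123.7 cap low 141.0 cap top 152.7
0.001 8 tip far rim 122.6 tip near rim 124.6 cap low 140.3 cap top 155.4
```

```bash
cat >> h.py <<'E'
PHI=6
def tcp(ytip,ztip,th,c=0,dx=0):
    t=np.radians(th);d=np.cos(t)*ty-np.sin(t)*up
    R=(Ro.from_euler("z",YAW-90,degrees=True)*Ro.from_euler("x",180,degrees=True)*Ro.from_euler("y",th-PHI,degrees=True))
    return C+dx*tx+ytip*ty+ztip*up-(.083-c)*d-R.apply([EX,0,-.012])
def W(*k): return (tcp(*k),YAW-90,k[2]-PHI)
def est(th,c=0):
    "spring tip (track x,y,z) from measured TCP if held as assumed"
    s=arm.get_state();e=s["eef_pos"]-tcp(0,0,th,c);print("tip xyz mm",np.round(1e3*np.array([e@tx,e@ty,e[2]]),1))
E
python3 - <<'E'
from h import *
plan([W(.056,.075,14),W(.056,.050,14),W(.066,.05,14),W(.074,.05,14)])
E
```

```text
[0.07, -0.002, -0.368, -0.009, -0.068, 0.004]
[-0.043, -0.0, 0.309, 0.0, 0.0, 0.0]
[-0.124, 0.0, -0.017, 0.0, 0.0, 0.0]
[-0.099, -0.0, -0.014, 0.0, 0.0, 0.0]
```

```bash
python3 -m handwheel '[[[0.03,0,-0.37,0,-0.03,0,220],[0.07,0,-0.37,-0.01,-0.07,0,220],[0.07,0,-0.37,-0.01,-0.07,0,220]]]'
python3 -m handwheel '[[[-0.02,0,0.15,0,0,0,220],[-0.04,0,0.31,0,0,0,220],[-0.04,0,0.31,0,0,0,220],[-0.04,0,0.31,0,0,0,220]]]'
python3 - <<'E'
from h import *
st();est(14);plan([W(.056,.050,14),W(.066,.05,14),W(.074,.05,14)])
E
```

```text
t: 11.6
eef_pos: [0.5222, 0.0697, 0.0823]
ee_rot: [3.139, -0.14, -1.827]
force: [-0.3, 0.4, -2.4]
width: 0.0348
gripper_force: 55.0
t: 12.1
eef_pos: [0.5225, 0.0702, 0.0571]
ee_rot: [3.138, -0.141, -1.825]
force: [0.7, 1.2, -2.3]
width: 0.0347
gripper_force: 55.0
t12.10 P [0.5225 0.0702 0.0571] rpy [ 179.82   -8.08 -104.57] F [ 0.7  1.2 -2.3] M [ 0.66 -0.09 -0.03] w0.0347 g55.0
tip xyz mm [-1.  55.  48.8]
[-0.011, -0.013, -0.017, 0.006, -0.003, 0.004]
[-0.124, 0.0, -0.017, 0.0, 0.0, 0.0]
[-0.099, -0.0, -0.014, 0.0, 0.0, 0.0]
```

```bash
python3 -m handwheel '[[[-0.07,-0.01,-0.03,0,0,0,220],[-0.13,-0.01,-0.03,0,0,0,220],[-0.13,-0.01,-0.03,0,0,0,220]]]'
python3 -c "
from h import *
st();est(14)"
python3 -m handwheel '[[[-0.05,0,-0.01,0,0,0,220],[-0.1,0,-0.015,0,0,0,220],[-0.1,0,-0.015,0,0,0,220],[-0.1,0,-0.015,0,0,0,220]]]'
python3 -c "
from h import *
st();est(14)"
```

```text
t: 12.48
eef_pos: [0.5266, 0.081, 0.0587]
ee_rot: [3.14, -0.14, -1.825]
force: [1.0, 0.1, -2.7]
width: 0.0351
gripper_force: 55.0
t12.47 P [0.5266 0.081  0.0587] rpy [ 179.9    -8.   -104.55] F [ 1.   0.1 -2.7] M [ 0.62 -0.1  -0.03] w0.0351 g55.0
tip xyz mm [ 0.2 66.5 50.4]
t: 12.98
eef_pos: [0.5283, 0.0883, 0.0586]
ee_rot: [3.139, -0.14, -1.825]
force: [0.5, -0.3, -2.6]
width: 0.0348
gripper_force: 55.0
t12.97 P [0.5283 0.0883 0.0586] rpy [ 179.87   -8.03 -104.57] F [ 0.5 -0.3 -2.6] M [ 0.58 -0.08  0.  ] w0.0348 g55.0
tip xyz mm [-0.  73.9 50.3]
```

```bash
python3 -m handwheel '[[[-0.025,0,-0.003,0,0,0,220],[-0.025,0,-0.003,0,0,0,220]]]'
python3 -m handwheel '[[[-0.025,0,-0.003,0,0,0,220],[-0.025,0,-0.003,0,0,0,220]]]'
python3 -m handwheel '[[[-0.025,0,-0.003,0,0,0,220],[-0.025,0,-0.003,0,0,0,220],[-0.025,0,-0.003,0,0,0,220]]]'
python3 -c "
from h import *
st();est(14)"
```

```text
t: 13.22
eef_pos: [0.529, 0.0903, 0.0586]
ee_rot: [3.14, -0.14, -1.825]
force: [-0.2, 0.4, -2.4]
width: 0.0351
gripper_force: 55.0
t: 13.48
eef_pos: [0.5291, 0.0918, 0.0585]
ee_rot: [3.139, -0.141, -1.825]
force: [0.3, -2.4, -1.7]
width: 0.0351
gripper_force: 55.0
t: 13.85
eef_pos: [0.5296, 0.0938, 0.0584]
ee_rot: [3.139, -0.141, -1.825]
force: [-0.4, -4.5, -3.1]
width: 0.0348
gripper_force: 55.0
t13.85 P [0.5296 0.0938 0.0584] rpy [ 179.85   -8.06 -104.58] F [-0.4 -4.5 -3.1] M [-1.08  0.1   0.02] w0.0348 g55.0
tip xyz mm [-0.2 79.5 50.1]
```

Contact came at an estimated tip y of 77.4 mm, which fits the cup floor at 75 mm within the y calibration error and cannot be the mouth at 68 mm. I'll re-zero on it, compress 13 mm, and then swing down.

```bash
cat >> h.py <<'E'
C=C+.0023*ty
E
python3 - <<'E'
from h import *
plan([W(.075,.0503,14,.008),W(.075,.0503,14,.013),W(.075,.0505,9,.013),W(.075,.051,5,.013)])
E
```

```text
[-0.071, -0.002, 0.012, 0.005, -0.002, 0.004]
[-0.062, -0.0, 0.007, 0.0, 0.0, 0.0]
[-0.008, 0.0, 0.074, 0.0, -0.175, -0.0]
[-0.006, -0.0, 0.055, 0.0, -0.14, 0.0]
```

```bash
python3 -m handwheel '[[[-0.04,0,0.006,0,0,0,220],[-0.07,0,0.012,0,0,0,220],[-0.07,0,0.012,0,0,0,220]]]'
python3 -m handwheel '[[[-0.03,0,0.004,0,0,0,220],[-0.06,0,0.007,0,0,0,220],[-0.06,0,0.007,0,0,0,220],[-0.06,0,0.007,0,0,0,220]]]'
python3 - <<'E'
from h import *
st();est(14,.013)
plan([W(.075,.0503,14,.013),W(.075,.0505,9,.013),W(.075,.051,5,.013)])
E
```

```text
t: 14.22
eef_pos: [0.5308, 0.0987, 0.0567]
ee_rot: [3.139, -0.141, -1.825]
force: [-0.3, -5.2, -1.9]
width: 0.0353
gripper_force: 55.0
t: 14.72
eef_pos: [0.5317, 0.1026, 0.0555]
ee_rot: [3.138, -0.142, -1.826]
force: [-1.3, -8.3, -0.6]
width: 0.0349
gripper_force: 55.0
t14.72 P [0.5317 0.1026 0.0555] rpy [ 179.82   -8.15 -104.6 ] F [-1.3 -8.3 -0.6] M [-2.48  0.08  0.  ] w0.0349 g55.0
tip xyz mm [-0.3 73.7 50.4]
[-0.016, -0.004, -0.002, 0.006, -0.005, 0.003]
[-0.008, 0.0, 0.074, 0.0, -0.175, -0.0]
[-0.006, -0.0, 0.055, 0.0, -0.14, 0.0]
```

```bash
python3 -m handwheel '[[[-0.016,0,0,0,0,0,220],[-0.024,0,0.074,0,-0.175,0,220],[-0.024,0,0.074,0,-0.175,0,220],[-0.024,0,0.074,0,-0.175,0,220]]]'
python3 - <<'E'
from h import *
st();est(9,.013)
plan([W(.075,.0505,9,.013),W(.075,.051,5,.013),W(.075,.051,0,.013)])
E
```

```text
t: 15.22
eef_pos: [0.5312, 0.1031, 0.0491]
ee_rot: [3.137, -0.055, -1.826]
force: [-1.8, -8.4, -0.7]
width: 0.0349
gripper_force: 55.0
t15.22 P [0.5312 0.1031 0.0491] rpy [ 179.75   -3.17 -104.64] F [-1.8 -8.4 -0.7] M [-2.91  0.75  0.04] w0.0349 g55.0
tip xyz mm [-1.  74.2 50.1]
[-0.009, -0.012, -0.006, 0.009, -0.006, 0.002]
[-0.006, -0.0, 0.055, 0.0, -0.14, 0.0]
[-0.008, 0.0, 0.077, 0.0, -0.175, -0.0]
```

```bash
python3 -m handwheel '[[[-0.01,-0.01,0,0,0,0,220],[-0.016,-0.01,0.05,0,-0.14,0,220],[-0.016,-0.01,0.05,0,-0.14,0,220],[-0.016,-0.01,0.05,0,-0.14,0,220]]]'
python3 - <<'E'
from h import *
st();est(5,.013)
im=cams.grab_frame("wrist");cv2.imwrite("pics/w6raw.png",im)
cv2.imwrite("pics/w6.png",cv2.resize(im[80:260,190:370],(600,600),interpolation=cv2.INTER_CUBIC))
plan([W(.075,.051,5,.013),W(.075,.051,0,.013)])
E
```

```text
t: 15.72
eef_pos: [0.5316, 0.1037, 0.0446]
ee_rot: [3.136, 0.014, -1.826]
force: [-2.5, -8.8, -2.8]
width: 0.0353
gripper_force: 55.0
t15.72 P [0.5316 0.1037 0.0446] rpy [ 179.69    0.8  -104.65] F [-2.5 -8.8 -2.8] M [-3.35  1.28  0.04] w0.0353 g55.0
tip xyz mm [-0.8 74.7 50.5]
[-0.002, -0.009, -0.006, 0.011, -0.007, 0.002]
[-0.008, 0.0, 0.077, 0.0, -0.175, -0.0]
```

View pics/w6.png

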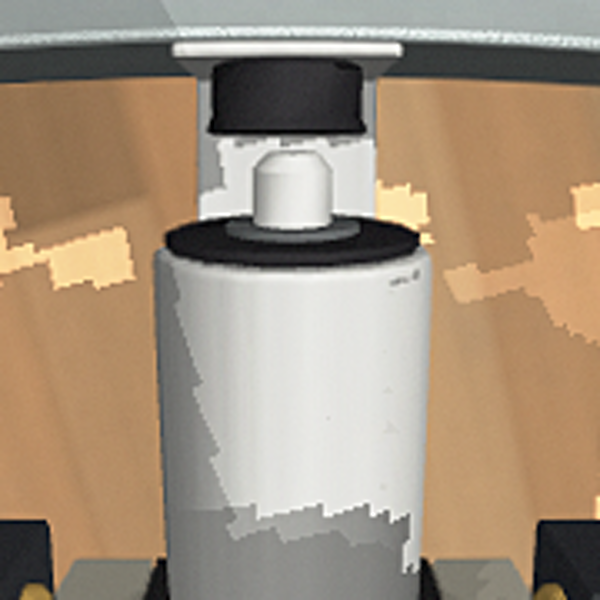

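The view shows the plain pin tip at crop (293,150), about 2 mm clear of the mouth of the opposite cup (black, edge at row 133, centre column 289). It is well aligned sideways. I continue down to level.

```bash
python3 -m handwheel '[[[-0.006,-0.01,0.035,0.01,-0.09,0,220],[-0.01,-0.01,0.07,0.01,-0.18,0,220],[-0.01,-0.01,0.07,0.01,-0.18,0,220],[-0.01,-0.01,0.07,0.01,-0.18,0,220]]]'
python3 - <<'E'
from h import *
s=st();est(0,.013);cv2.imwrite("pics/w7raw.png",cams.grab_frame("wrist"))
plan([W(.075,.051,0,.013),W(.075,.0505,0,.009),W(.075,.0505,0,.006),W(.075,.0505,0,.003)])
E
```

```text
t: 16.27
eef_pos: [0.532, 0.1044, 0.0386]
ee_rot: [3.14, 0.104, -1.826]
force: [-3.8, -9.4, -3.5]
width: 0.0347
gripper_force: 55.0
t16.27 P [0.532  0.1044 0.0386] rpy [ 179.91    5.93 -104.65] F [-3.8 -9.4 -3.5] M [-3.55  1.84  0.23] w0.0347 g55.0
tip xyz mm [-0.5 74.7 50.6]
[-0.003, -0.006, -0.004, 0.003, -0.002, 0.002]
[0.05, -0.0, 0.001, 0.0, 0.0, 0.0]
[0.037, 0.0, -0.004, 0.0, 0.0, 0.0]
[0.037, -0.0, -0.004, 0.0, 0.0, 0.0]
```

```bash
python3 -m handwheel '[[[0.02,0,-0.002,0,0,0,220],[0.04,0,-0.004,0,0,0,220],[0.04,0,-0.004,0,0,0,220]]]'
python3 -m handwheel '[[[0.02,0,-0.002,0,0,0,220],[0.04,0,-0.004,0,0,0,220],[0.04,0,-0.004,0,0,0,220]]]'
python3 - <<'E'
from h import *
s=st();est(0,.013)
E
```

```text
t: 16.7
eef_pos: [0.5314, 0.1018, 0.0387]
ee_rot: [3.14, 0.104, -1.826]
force: [-6.1, -7.1, -3.7]
width: 0.0349
gripper_force: 55.0
t: 17.08
eef_pos: [0.5308, 0.099, 0.0387]
ee_rot: [3.141, 0.105, -1.826]
force: [-4.2, -4.7, -4.0]
width: 0.0348
gripper_force: 55.0
t17.07 P [0.5308 0.099  0.0387] rpy [ 179.95    5.99 -104.61] F [-4.2 -4.7 -4. ] M [-2.6   1.78  0.27] w0.0348 g55.0
tip xyz mm [-0.3 69.1 50.8]
```

```bash
python3 -m handwheel '[[[0.02,0.012,-0.002,0,0,0,220],[0.03,0.012,-0.003,0,0,0,220],[0.03,0.012,-0.003,0,0,0,220]]]'
python3 -m handwheel '[[[0.015,0,-0.001,0,0,0,220],[0.025,0,-0.002,0,0,0,220],[0.025,0,-0.002,0,0,0,220]]]'
python3 - <<'E'
from h import *
s=st();est(0,.013);cv2.imwrite("pics/w8raw.png",cams.grab_frame("wrist"))
E
```

```text
t: 17.45
eef_pos: [0.5306, 0.0978, 0.0391]
ee_rot: [-3.14, 0.106, -1.826]
force: [-3.2, -2.9, -7.5]
width: 0.0346
gripper_force: 55.0
t: 17.82
eef_pos: [0.5307, 0.096, 0.0393]
ee_rot: [-3.139, 0.107, -1.826]
force: [-2.0, -3.3, -10.1]
width: 0.0348
gripper_force: 55.0
t17.82 P [0.5307 0.096  0.0393] rpy [-179.87    6.13 -104.61] F [ -2.   -3.3 -10.1] M [-1.87  1.18  0.19] w0.0348 g55.0
tip xyz mm [ 0.3 66.3 51.4]
```

```bash
python3 -m handwheel '[[[0,0,0.012,0,0,0,220],[0.002,0,0.02,0,0,0,220],[0.002,0,0.02,0,0,0,220]]]'
python3 - <<'E'
from h import *
s=st();est(0,.013)
E
```

```text
t: 18.25
eef_pos: [0.5315, 0.0961, 0.0388]
ee_rot: [-3.138, 0.108, -1.825]
force: [-3.7, -4.5, -3.2]
width: 0.035
gripper_force: 55.0
t18.25 P [0.5315 0.0961 0.0388] rpy [-179.78    6.17 -104.56] F [-3.7 -4.5 -3.2] M [-1.97  1.6   0.29] w0.0350 g55.0
tip xyz mm [ 1.1 66.6 50.8]
```

```bash
python3 -m handwheel '[[[0.015,0.012,0.001,0,0,0,220],[0.025,0.012,0.001,0,0,0,220],[0.025,0.012,0.001,0,0,0,220]]]'
python3 - <<'E'
from h import *
s=st();est(0,.013)
E
```

```text
t: 18.62
eef_pos: [0.531, 0.0951, 0.0387]
ee_rot: [-3.136, 0.109, -1.825]
force: [-1.2, -1.8, 1.3]
width: 0.0347
gripper_force: 55.0
t18.62 P [0.531  0.0951 0.0387] rpy [-179.7     6.26 -104.56] F [-1.2 -1.8  1.3] M [-0.96  0.46  0.03] w0.0347 g55.0
tip xyz mm [ 0.9 65.5 50.7]
```

```bash
python3 -m handwheel '[[[0.005,0,0,0,0,0,220],[0.005,0,0,0,0,0,220]]]' 5
python3 -m handwheel '[[[0,0,0,0,0,0,120],[0,0,0,0,0,0,110],[0,0,0,0,0,0,100],[0,0,0,0,0,0,95],[0,0,0,0,0,0,95]]]'
python3 - <<'E'
from h import *
s=st();im=cams.grab_frame("wrist");cv2.imwrite("pics/w9raw.png",im)
g=cv2.cvtColor(im,6);w7=cv2.cvtColor(cv2.imread("pics/w7raw.png"),6)
for c in(270,276,278,280):print(c,"now",g[100:170:2,c].tolist(),"\n level-before",w7[100:170:2,c].tolist())
E
```

```text
t: 18.88
eef_pos: [0.531, 0.0951, 0.0385]
ee_rot: [-3.136, 0.11, -1.825]
force: [-0.5, 3.1, 2.5]
width: 0.0356
gripper_force: 5.0
t: 19.5
eef_pos: [0.5295, 0.0941, 0.0377]
ee_rot: [-3.139, 0.107, -1.826]
force: [0.5, 0.7, 0.2]
width: 0.0548
gripper_force: 0.0
t19.50 P [0.5295 0.0941 0.0377] rpy [-179.84    6.16 -104.6 ] F [0.5 0.7 0.2] M [-0.36  0.19  0.01] w0.0548 g0.0
270 now [171, 170, 172, 170, 171, 170, 166, 226, 236, 89, 244, 224, 33, 42, 42, 43, 43, 43, 44, 41, 43, 42, 46, 49, 75, 185, 44, 115, 14, 22, 52, 36, 137, 238, 228] 
 level-before [45, 44, 46, 47, 46, 46, 47, 45, 48, 50, 26, 210, 226, 145, 184, 203, 183, 185, 187, 188, 192, 195, 195, 202, 80, 108, 53, 21, 47, 47, 86, 227, 233, 225, 227]
276 now [172, 174, 174, 175, 171, 172, 167, 242, 237, 99, 247, 223, 34, 48, 49, 49, 47, 47, 49, 47, 47, 48, 54, 59, 58, 177, 85, 125, 32, 17, 58, 39, 134, 239, 232] 
 level-before [50, 51, 51, 51, 50, 49, 50, 53, 52, 53, 35, 198, 237, 153, 235, 234, 230, 232, 233, 234, 233, 235, 234, 236, 202, 105, 83, 23, 47, 45, 90, 227, 235, 229, 230]
278 now [174, 172, 173, 174, 171, 171, 165, 231, 235, 100, 248, 225, 38, 43, 48, 47, 49, 47, 50, 46, 50, 48, 51, 56, 47, 184, 45, 125, 30, 21, 54, 37, 133, 241, 234] 
 level-before [53, 54, 52, 51, 55, 52, 50, 52, 53, 57, 33, 215, 234, 167, 239, 236, 237, 238, 237, 238, 238, 238, 239, 240, 210, 108, 83, 19, 46, 44, 89, 229, 237, 230, 231]
280 now [175, 173, 174, 173, 171, 173, 166, 199, 235, 99, 245, 225, 40, 50, 48, 50, 46, 48, 52, 49, 49, 45, 51, 53, 45, 252, 46, 125, 7, 22, 57, 34, 134, 242, 236] 
 level-before [50, 51, 51, 54, 50, 49, 51, 47, 52, 52, 31, 214, 230, 216, 240, 237, 238, 238, 240, 240, 240, 240, 239, 241, 203, 109, 85, 20, 45, 50, 88, 230, 238, 231, 232]
```

Released: the axial force changed sign at the expected travel, and the plain pin has nearly vanished into the cup. I lift clear and check by pixel profile.

```bash
python3 -m handwheel '[[[-0.05,0,-0.5,0,0,0,95],[-0.1,0,-0.98,0,0,0,95],[-0.1,0,-0.98,0,0,0,95],[-0.1,0,-0.98,0,0,0,95]]]'
python3 -m handwheel '[[[0,0,-0.5,0,0.2,0,40],[0,0,-0.9,0,0.2,0,40],[0,0,-0.9,0,0.2,0,40],[0,0,-0.9,0,0.2,0,40]]]'
python3 - <<'E'
from h import *
s=st();im=cams.grab_frame("wrist");cv2.imwrite("pics/w10raw.png",im)
np.save("w10.npy",np.r_[s["eef_pos"],s["ee_rot"]])
g=cv2.cvtColor(im,6)
tr=lambda x,y,z:wproj(C+x*tx+y*ty+[0,0,z],s)
for x in(-.08,0,.08):
    ps=[tr(x,-y,.05+dz) for y,dz in((.075,0),(.068,.0115),(.065,.018),(.055,.018),(0,.018),(-.055,.018))]
    print(x,"pred floor,mouth top,tube end(plain),(sprung)...",np.round(ps,1).tolist())
    u=int(round(ps[2][0]));v=int(ps[2][1]);print(u,v-22,g[v-22:v+24,u-1:u+2].mean(1).astype(int).tolist())
t=cams.grab_frame("top");cv2.imwrite("pics/top9.png",t)
E
```

```text
t: 20.05
eef_pos: [0.5289, 0.0937, 0.1163]
ee_rot: [-3.139, 0.108, -1.826]
force: [-1.0, -0.1, 0.3]
width: 0.0549
gripper_force: 0.0
t: 20.55
eef_pos: [0.5263, 0.0861, 0.1867]
ee_rot: [-3.141, 0.007, -1.826]
force: [-0.5, -0.5, -0.7]
width: 0.0736
gripper_force: 0.0
t20.55 P [0.5263 0.0861 0.1867] rpy [-179.94    0.38 -104.63] F [-0.5 -0.5 -0.7] M [-0.04  0.08  0.05] w0.0736 g0.0
-0.08 pred floor,mouth top,tube end(plain),(sprung)... [[362.6, 140.7], [365.7, 148.9], [367.5, 152.7], [367.1, 164.1], [363.7, 224.6], [358.8, 279.4]]
368 130 [153, 152, 152, 153, 158, 116, 19, 41, 41, 42, 41, 42, 41, 43, 41, 39, 38, 36, 45, 105, 123, 93, 72, 34, 10, 178, 221, 216, 214, 213, 214, 214, 213, 213, 214, 215, 214, 215, 216, 215, 214, 215, 216, 216, 217, 216]
0 pred floor,mouth top,tube end(plain),(sprung)... [[275.6, 138.9], [275.6, 147.2], [275.5, 151.0], [275.5, 162.7], [275.6, 224.8], [275.7, 280.7]]
276 129 [152, 153, 171, 157, 161, 247, 163, 16, 41, 43, 45, 45, 45, 45, 45, 44, 42, 40, 109, 141, 116, 73, 19, 36, 143, 228, 219, 215, 215, 216, 215, 216, 215, 216, 215, 216, 216, 217, 216, 217, 216, 215, 216, 216, 216, 216]
0.08 pred floor,mouth top,tube end(plain),(sprung)... [[188.9, 140.8], [185.7, 149.0], [183.8, 152.8], [184.3, 164.1], [187.8, 224.5], [192.8, 279.2]]
184 130 [136, 136, 135, 143, 180, 61, 21, 30, 30, 33, 32, 30, 33, 30, 31, 36, 32, 28, 33, 98, 115, 69, 43, 23, 38, 167, 196, 188, 187, 187, 186, 187, 186, 187, 186, 186, 186, 187, 186, 186, 187, 187, 186, 185, 185, 186]
```

The middle profile matches the two fitted neighbours: cup, 3–4 px of pin, then tube. I check the sprung end the same way from the +y side.

```bash
python3 -m handwheel '[[[-0.9,0,0,0,0.3,0,40],[-0.9,0,0,0,0.3,0,40]]]'
python3 -m handwheel '[[[-0.9,0,-0.1,0,0.3,0,40],[-0.9,0,-0.1,0,0.3,0,40]]]'
python3 -m handwheel '[[[-0.8,0,-0.1,0,0.28,0,40],[-0.8,0,-0.1,0,0.28,0,40],[-0.8,0,-0.1,0,0.28,0,40],[-0.8,0,-0.1,0,0.28,0,40]]]'
python3 - <<'E'
from h import *
s=st();im=cams.grab_frame("wrist");cv2.imwrite("pics/w11raw.png",im)
g=cv2.cvtColor(im,6)
tr=lambda x,y,z:wproj(C+x*tx+y*ty+[0,0,z],s)
for x in(-.08,0,.08):
    ps=[tr(x,y,z) for y,z in((.068,.05),(.055,.05),(.055,.068),(0,.068),(-.065,.068),(-.068,.0615))]
    print(x,np.round(ps,1).tolist())
    # sample along axis line at tube-top height, +y end then -y end
    for nm,ys in(("+y",np.arange(.040,.082,.0015)),("-y",np.arange(-.058,-.080,-.0015))):
        print(nm,[int(g[int(round(q[1])),int(round(q[0]))]) if 0<=q[1]<420 else -1 for q in (tr(x,y,.055) for y in ys)])
    for y in(.045,-.05):
        q=tr(x,y,.05);u,v=int(q[0]),int(q[1]);print("row",v,u-24,g[v,u-24:u+26].tolist())
E
```

```text
t: 20.9
eef_pos: [0.5457, 0.1597, 0.1861]
ee_rot: [-3.14, -0.147, -1.822]
force: [-1.1, -1.5, -0.4]
width: 0.0739
gripper_force: 0.0
t: 21.15
eef_pos: [0.5631, 0.2296, 0.1801]
ee_rot: [3.139, -0.302, -1.821]
force: [-1.2, -0.3, -1.0]
width: 0.0739
gripper_force: 0.0
t: 21.65
eef_pos: [0.5798, 0.2867, 0.1775]
ee_rot: [-3.137, -0.429, -1.828]
force: [0.4, 0.8, 0.1]
width: 0.074
gripper_force: 0.0
t21.65 P [0.5798 0.2867 0.1775] rpy [-179.74  -24.6  -104.76] F [0.4 0.8 0.1] M [ 1.3  -0.25  0.01] w0.0740 g0.0
-0.08 [[355.7, 141.0], [354.7, 129.5], [358.6, 121.8], [353.4, 76.1], [347.1, 31.6], [345.9, 33.3]]
+y [227, 231, 233, 238, 110, 37, 24, 13, 9, 66, 29, 193, 204, 237, 229, 230, 238, 61, 33, 39, 44, 44, 44, 46, 49, 13, 182, 162]
-y [213, 214, 216, 207, 209, 210, 211, 211, 213, 216, 224, 171, 14, 36, 38]
row 120 329 [151, 233, 230, 151, 161, 163, 165, 167, 148, 110, 115, 132, 137, 149, 154, 167, 179, 183, 188, 179, 170, 163, 157, 143, 111, 105, 110, 117, 117, 80, 82, 84, 104, 143, 169, 209, 220, 241, 238, 228, 213, 199, 194, 204, 209, 206, 205, 206, 209, 210]
row 50 321 [59, 59, 61, 5
[... 1105 characters left out ...]
7]]
+y [216, 216, 218, 221, 115, 43, 9, 17, 6, 67, 89, 144, 156, 211, 213, 218, 196, 61, 32, 37, 37, 40, 40, 40, 28, 20, 140, 148]
-y [207, 205, 206, 206, 206, 204, 205, 206, 205, 209, 223, 114, 18, 18, 31]
row 121 176 [132, 133, 132, 132, 135, 140, 136, 121, 121, 145, 156, 164, 144, 126, 105, 83, 53, 49, 49, 48, 49, 50, 49, 43, 47, 52, 55, 62, 57, 91, 111, 131, 154, 200, 213, 208, 197, 185, 173, 160, 147, 133, 217, 218, 216, 217, 219, 219, 180, 132]
row 51 184 [193, 196, 203, 218, 76, 48, 58, 63, 54, 76, 111, 127, 138, 149, 160, 170, 175, 186, 192, 193, 198, 203, 210, 205, 204, 207, 206, 210, 212, 210, 208, 206, 203, 200, 197, 191, 188, 176, 171, 155, 98, 53, 62, 64, 61, 61, 64, 60, 63, 61]
```

Both ends match the fitted neighbours, and the gripper is clear.

```bash
python3 -c "
from station import arm
print(arm.job_done())"
```

```text
the job is handed in; nothing more can be done
None
```

The spare steel roller is fitted in the middle place, sprung pin in the +y cup and plain pin in the −y cup; the camera pixel profiles at both ends match the two fitted neighbours, and I handed the job in at about 22 s of the 48 s.

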